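Open the rod guard and index the die wheel of a bench press

TASK

Set up the small bench press: first swing the barred guard up past its over-centre spring so that it stays open by itself, then turn the six-post wheel under it, in either direction, until the tall post has clicked into place two clicks clockwise of the pointed ram (at four o'clock, the ram being at twelve as you face the wheel). Leave the guard open and do not disturb the tools lying beside the press.

Things in the scene. Friction and masses are not known exactly. Their poses are not given: they have to be found in the camera images.
- press: Grey bench press, fixed to the bench; base plate 230 x 250 mm, 14 mm thick, two side cheeks 228 mm apart outside. Origin: on the bench surface, straight below the centre of the wheel; z up, -x the front (towards the robot at yaw 0), y to the left as seen from the front. Its place and yaw vary.
- wheel_center (a point): Centre of the wheel's face, 85 mm above the press's origin. The face slopes: its outward normal n leans 30 degrees from vertical towards the front, n = (-0.5, 0, 0.866) in the press's frame; uphill along the face is u = (0.866, 0, 0.5).
- wheel (a joint): Turn of the steel wheel (disc 170 mm across) about n, rad, any number of turns; growing = anticlockwise as seen facing the wheel. 0: tall post at the ram (twelve o'clock); wanted: -2.094 (or any whole turn from it). Spring detent every 1.047 rad: a turned wheel snaps to the nearest click; it takes up to about 7 N at a post. At the start it may rest up to 0.2 rad off its click.
- home_post (a point): On the tall post's axis, 30 mm out from the wheel's face; turns with the wheel. Six round posts stand out along n, 60 degrees apart, 65 mm from the centre: the tall one 60 mm tall and 22 mm thick, the other five 38 mm tall and 16 mm thick; each has a collar 8 mm wider and 7 mm high at its foot.
- four_oclock (a point): Fixed point: where home_post lies when the wheel is right.
- pointer (a point): Tip of the fixed pointed steel ram at the wheel's top (twelve o'clock), 89 mm uphill of the centre and 18 mm out from the face. The ram lies along u.
- guard (a joint): Angle of the guard, rad: 0 shut (bars parallel to the wheel's face, 75 mm out from it), 1.2 fully open (bars slope up to the front by 39 degrees and overhang the wheel, so reach the wheel from the front with the tool tilted about along n). Spring and weight hold it shut; lifted beyond about 0.75 it goes on to 1.2 and stays. Lifting takes about 6 N at the handle.
- guard_hinge (a point): Middle of the guard's hinge axis, which is parallel to the press's y axis. The guard is 180 mm wide, 185 mm from the hinge to its front edge, made of 6 to 8 mm bars 36 mm apart.
- guard_handle (a point): Grip point in the black block handle near the guard's front edge; it moves with the guard. 160 mm from the hinge along the bars and 36 mm out from their plane. The block is 32 mm wide along the hinge direction (flat ends there, to pinch), 18 mm thick, and stands to 54 mm out from the bars' plane.
- pressure_gauge: Bystander: black round gauge 101 x 76 x 38 mm, origin under its centre. Lies to the left of the press as seen from the front.
- pliers_red: Bystander: red-handled pliers 69 x 185 x 22 mm, origin under its centre. Lies to the right of the press.
- adjustable_wrench: Bystander: bare steel adjustable wrench 38 x 168 x 14 mm, origin under its centre. Lies to the left of the press, further back.

How it is judged:
On the way, in this order (a step that is already met when the one before it is completed fails the run):
1. the guard stands fully open (value of joint guard above 1.1 rad), for 0.3 s.
2. the tall post is at four o'clock (distance between home_post and four_oclock below 0.012 m), for 0.2 s.
At the end, for the whole second after the job is handed in: The guard stays open by itself (over 1.1 rad), the tall post rests within 10 mm of the four o'clock position (two clicks clockwise of the ram), the wheel is still (under 0.3 rad/s) (value of joint guard above 1.1 rad and distance between home_post and four_oclock below 0.01 m and velocity of joint wheel between -0.3 and 0.3 rad/s); the robot touches nothing.
It fails at once if the gauge was moved by more than 30 mm (distance of pressure_gauge from where it was at the start of the episode above 0.03 m).
It fails at once if the pliers were moved by more than 30 mm (distance of pliers_red from where it was at the start of the episode above 0.03 m).
It fails at once if the wrench was moved by more than 30 mm (distance of adjustable_wrench from where it was at the start of the episode above 0.03 m).
It also fails if it takes over 72 s, if anything falls off the work surface, if the arm or the gripper's body presses on something with over 40 N, if the wrist force passes 120 N, or if a joint passes its speed limit or range.

ROBOT

A 7-joint arm with a two-finger parallel gripper is mounted at the origin on a cart in front of the work surface, level with it; the furniture and walls round the work are solid. World frame = base frame: x ahead of the robot, y to its left, z up, the work surface at z = 0. Lengths are in m, angles in rad, forces in N, time in s.
With the tool pointing down it reaches from about 0.35 to 0.9 m from the base axis. Payload 19.9 kg.
Tool frame: the origin (TCP) lies on the centre line of the jaws, within the pads' length; the fingertips stand 19 mm ahead of it and the grasp point (between the pads) is the TCP; z points along the fingers, y is the line along which they close (so a half turn about z gives the same grasp; the last joint's range is limited). The gripper opens to 94 mm and grips with 3 to 60 N. Pads are 16 mm wide; open, the fingers measure 119 mm over their backs; the gripper's body (75 mm by 177 mm) begins 78 mm behind the grasp point.
Start: joints at [-1.315, 0.417, -0.01, 1.614, 0.005, 1.111, -0.053], TCP at [0.183, 0.597, 0.224] pointing down, gripper open.
Joint ranges: [-2.81, 2.81], [-0.39, 2.02], [-1.27, 1.25], [0.06, 2.57], [-1.19, 4.33], [0.19, 2], [-2.82, 2.82]. Speed limits (rad/s): [1.89, 1.89, 2.39, 2.39, 3.01, 3.01, 3.01].

INTERFACE

Orientations are given as a unit quaternion [x, y, z, w].
In Python, from workcell import * gives the robot as it stands. Calls block until the motion is done:
- move_to(position, orientation): joint-space move of the TCP to a pose.
- servo_line(position, feed=0.15, ori=None): straight line of the TCP; ori=None keeps the orientation; feed is the mean speed in m/s.
- goto_joints(angles): joint-space move.
- grip(opening, grasp_force=None): finger opening in m; grasp_force is the grip in N (None keeps the last); returns when the fingers have stopped.
- pause(seconds).
- inverse_kinematics(position, orientation): joint angles nearest the present ones, or None.
- snapshot(name): name is "scene" or "top" or "wrist"; returns (picture, depth): 400x640x3 uint8, red, green, blue; 400x640 float32, m along the optical axis (not along the pixel's ray), 0 where there is no reading.
- calibration(name): a dict with "K" (3x3 intrinsics, pixels), "k1" (the pictures are not rectified: a ray, as slopes to the right and down, at radius r is drawn at 1 + k1 r^2 times it, then the intrinsics apply), "xyz" and "rotation" of the camera in the world. Camera axes: x right, y down, z forward; pixel columns grow to the right and rows downward; lengths in m; the calibration is good to about 2 mm. A picture is of the moment at which its call begins: read the wrist's pose just before it. calibration takes no time and is no camera call; for the wrist camera it gives the pose at the moment of the call.
A pose or a line that the arm cannot do raises PlanningError and nothing moves.
- job_done(): hands the job in; it is judged then, once.
Trained networks look in the newest picture that a camera, given by its name, has taken for a name from the list of things; names that differ only in an ending like _2 or _b are one class to them, and where a whole thing is asked for, a point or a joint stands for the part that bears it (a point fixed in the world has none). Each returns a list of dicts, best first, with "p" (0 to 1); they miss things now and then, are a little off and sometimes report something else, mostly with a low value. They report only what shows in the picture. A call takes as long as a camera call.
- silhouettes(camera, name): "region" (400x640 bool, what is visible of it).
- tip_of(camera, name): "position" ([x, y, z] in m, in world coordinates, good to about 4 mm: a listed point, or the origin of a listed thing).
Readings, each from a call of its own:
- current_clock(): time.
- current_joints(): joint angles.
- current_dq(): joint speeds.
- current_joint_efforts(): joint torques, N m.
- current_tool_pos(): TCP position.
- current_ee_rot(): TCP orientation.
- current_force(): force on the tool from outside, world axes, zero at the start.
- current_moment(): the same for the moment, N m.
- current_grip_width(): finger opening in m.
- current_gripper_force(): force on a finger pad.
Only numpy, scipy, OpenCV 4.12 (cv2) and the standard library are available. Lean on these libraries where they do the work, as an engineer would, in place of code of your own. Each camera call takes 0.05 s, during which the arm holds its last target. There are 200 camera calls.

## Working session

There is one attempt and no reset: what is moved stays moved. The work goes in short steps, each a Python script; the robot and the scene stay as the last script left them, time stands still between calls to the robot, and variables do not carry over. Pictures are saved under pics/ and viewed, at most 10 in all, crops included, and the job is handed in when it is done.

```bash
mkdir -p pics; ls
python3 - <<'E'
from workcell import *
import cv2,numpy as np
for c in ("scene","top"):
    im,d=snapshot(c); cv2.imwrite(f"pics/{c}0.png",im[:,:,::-1])
    for n in ["press","wheel_center","home_post","pointer","guard_hinge","guard_handle","four_oclock","pressure_gauge","pliers_red","adjustable_wrench"]:
        try: print(c,n,[(np.round(r["position"],3).tolist(),round(r["p"],2)) for r in tip_of(c,n)[:2]])
        except Exception as e: print(n,e)
print(current_clock(),current_tool_pos(),current_ee_rot())
E
```

```text
pics
scene press [([0.663, 0.081, 0.002], 0.66)]
scene wheel_center [([0.665, 0.079, 0.084], 0.96)]
scene home_post [([0.612, 0.13, 0.094], 0.83)]
scene pointer [([0.734, 0.075, 0.144], 0.75)]
scene guard_hinge [([0.729, 0.074, 0.208], 0.7)]
scene guard_handle [([0.566, 0.081, 0.163], 0.81)]
scene four_oclock [([0.613, 0.027, 0.092], 0.79)]
scene pressure_gauge [([0.535, 0.288, -0.001], 0.68)]
scene pliers_red [([0.614, -0.122, -0.006], 0.85)]
scene adjustable_wrench [([0.695, 0.263, 0.0], 0.89)]
top press [([0.663, 0.078, -0.001], 0.9), ([0.616, -0.121, -0.001], 0.31)]
top wheel_center [([0.657, 0.085, 0.083], 0.56), ([0.617, -0.122, -0.005], 0.55)]
top home_post [([0.611, 0.134, 0.095], 0.97), ([0.659, 0.083, 0.083], 0.35)]
top pointer [([0.727, 0.081, 0.144], 0.73)]
top guard_hinge []
top guard_handle [([0.569, 0.082, 0.16], 0.63)]
top four_oclock [([0.616, 0.019, 0.1], 0.71)]
top pressure_gauge [([0.541, 0.292, -0.001], 0.96)]
top pliers_red [([0.615, -0.119, -0.003], 0.68), ([0.611, 0.131, 0.095], 0.49)]
top adjustable_wrench [([0.698, 0.261, 0.001], 0.98), ([0.617, 0.023, 0.097], 0.23)]
1.1 [0.18340521 0.59746226 0.22443693] [ 1.48363038e-01  9.88932963e-01 -4.90728011e-05  2.63223649e-05]
```

View pics/scene0.png

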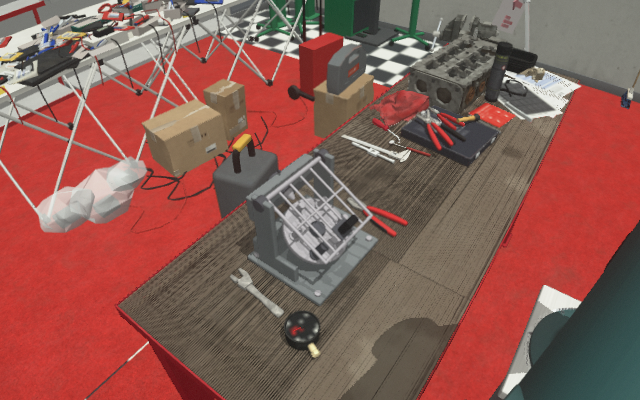

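View pics/top0.png

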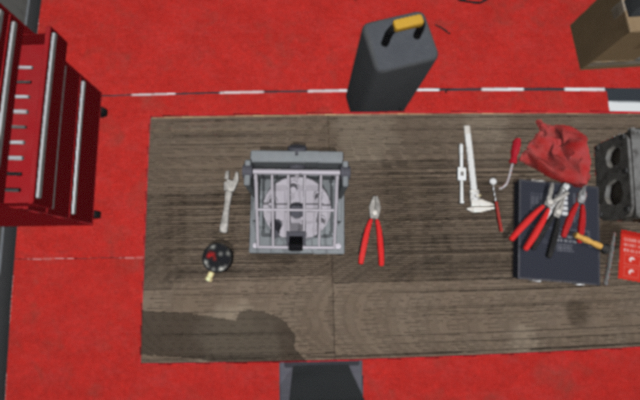

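The guard is shut and the tall post is at about 8 o'clock, so two clicks anticlockwise (via 6) will bring it to 4 o'clock. In the top view the press is nearly square on, at px 250–345 × 150–252. The handle is at (296,240). I'll get the yaw from depth, then move above the handle for a close look.

```bash
cat > h.py <<'E'
from workcell import *
import numpy as np, cv2
from scipy.spatial.transform import Rotation as R
def cloud(name,d):
    c=calibration(name); K=np.array(c["K"]); v,u=np.mgrid[:400,:640]
    p=cv2.undistortPoints(np.stack([u,v],-1).reshape(-1,1,2).astype(float),K,np.array([c["k1"],0,0,0.])).reshape(400,640,2)
    P=np.dstack([p[...,0]*d,p[...,1]*d,d])
    return P@np.array(c["rotation"]).T+np.array(c["xyz"])
def ori(tilt,yaw):  # tool leaning back to the front by tilt, closing line along press y
    z=np.array([np.sin(tilt),0,-np.cos(tilt)]); y=np.array([0,1.,0]); x=np.cross(y,z)
    return (R.from_euler('z',yaw)*R.from_matrix(np.c_[x,y,z])).as_quat()
def grab(name,fn):
    im,d=snapshot(name); cv2.imwrite(f"pics/{fn}.png",im[:,:,::-1]); return im,d
E
python3 - <<'E'
from h import *
im,d=snapshot("top"); P=cloud("top",d)
m=silhouettes("top","press")[0]["region"]&(d>0)
Q=P[m]; lo=Q[(Q[:,2]>.005)&(Q[:,2]<.025)]; 
r=cv2.minAreaRect(lo[:,:2].astype(np.float32)); print("plate",len(lo),r, np.median(lo[:,2]))
hi=Q[Q[:,2]>.19]; print("hi",len(hi),cv2.minAreaRect(hi[:,:2].astype(np.float32)))
# cheek height profile
for s in (1,-1):
    k=Q[abs((Q[:,1]-.08)*s-.107)<.01]
    print(s,[(round(x,2),round(k[abs(k[:,0]-x)<.01][:,2].max(),3)) for x in np.arange(.54,.8,.02) if (abs(k[:,0]-x)<.01).any()])
p=current_tool_pos(); 
grip(.07,20)
servo_line([p[0],p[1],.38],feed=.3)
move_to([.53,.08,.36],ori(0.2,-.02))
grab("wrist","w1")
for n in ["wheel_center","home_post","pointer","guard_hinge","guard_handle","four_oclock"]:
    print(n,[(np.round(r["position"],3).tolist(),round(r["p"],2)) for r in tip_of("wrist",n)[:2]])
print(current_clock(),current_tool_pos())
E
```

```text
Traceback (most recent call last):
  File "h.py", line 8, in cloud
    return P@np.array(c["rotation"]).T+np.array(c["xyz"])
           ~^~~~~~~~~~~~~~~~~~~~~~~~~~
ValueError: matmul: Input operand 1 has a mismatch in its core dimension 0, with gufunc signature (n?,k),(k,m?)->(n?,m?) (size 4 is different from 3)
```

Rotation is a quaternion.

```bash
sed -i 's/np.array(c\["rotation"\]).T/R.from_quat(c["rotation"]).as_matrix().T/' h.py
python3 - <<'E'
from h import *
im,d=snapshot("top"); P=cloud("top",d)
m=silhouettes("top","press")[0]["region"]&(d>0)
Q=P[m]; lo=Q[(Q[:,2]>.005)&(Q[:,2]<.025)]; 
r=cv2.minAreaRect(lo[:,:2].astype(np.float32)); print("plate",len(lo),r, np.median(lo[:,2]))
hi=Q[Q[:,2]>.19]; print("hi",len(hi),cv2.minAreaRect(hi[:,:2].astype(np.float32)))
for s in (1,-1):
    k=Q[abs((Q[:,1]-.08)*s-.107)<.01]
    print(s,[(float(round(x,2)),round(float(k[abs(k[:,0]-x)<.01][:,2].max()),3)) for x in np.arange(.54,.8,.02) if (abs(k[:,0]-x)<.01).any()])
p=current_tool_pos(); 
grip(.07,20)
servo_line([p[0],p[1],.38],feed=.3)
move_to([.53,.08,.36],ori(0.2,-.02))
grab("wrist","w1")
for n in ["wheel_center","home_post","pointer","guard_hinge","guard_handle","four_oclock"]:
    print(n,[(np.round(r["position"],3).tolist(),round(r["p"],2)) for r in tip_of("wrist",n)[:2]])
print(current_clock(),current_tool_pos())
E
```

```text
plate 2231 ((0.7038207054138184, 0.07817584276199341), (0.25032636523246765, 0.29707106947898865), 88.07780456542969) 0.01368418920498482
hi 2523 ((0.7356274127960205, 0.0775589644908905), (0.2356599122285843, 0.10598431527614594), 88.96308898925781)
1 [(0.56, 0.018), (0.58, 0.023), (0.6, 0.017), (0.62, 0.019), (0.64, 0.064), (0.66, 0.064), (0.68, 0.067), (0.7, 0.226), (0.72, 0.227), (0.74, 0.229), (0.76, 0.223), (0.78, 0.2)]
-1 [(0.56, 0.022), (0.58, 0.023), (0.6, 0.021), (0.62, 0.019), (0.64, 0.067), (0.66, 0.066), (0.68, 0.213), (0.7, 0.224), (0.72, 0.229), (0.74, 0.224), (0.76, 0.204), (0.78, 0.201)]
wheel_center [([0.662, 0.08, 0.085], 0.82)]
home_post [([0.612, 0.131, 0.088], 0.72)]
pointer [([0.728, 0.079, 0.149], 0.94)]
guard_hinge [([0.726, 0.076, 0.21], 0.7)]
guard_handle [([0.568, 0.081, 0.16], 0.61)]
four_oclock [([0.618, 0.026, 0.096], 0.9)]
5.0667 [0.53000053 0.08016287 0.36000363]
```

View pics/w1.png

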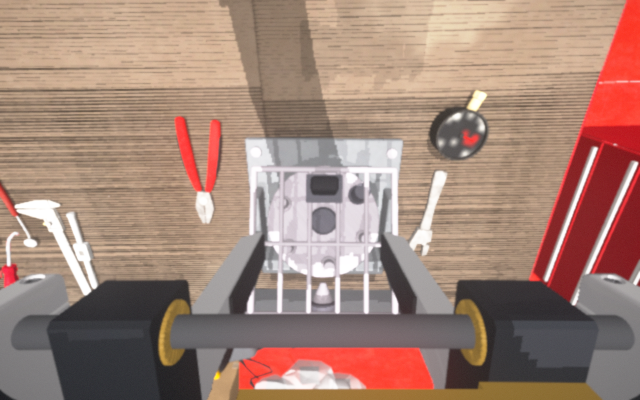

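The wrist view agrees: handle at px (325,185), tall post at (357,193), pliers, gauge and wrench well clear. The tall cheeks lie only behind x=0.68. Now I'll pinch the handle and swing the guard.

```bash
cat >> h.py <<'E'
YAW=-.025
C=np.array([.663,.080,.085]); RZ=R.from_euler('z',YAW)
N=RZ.apply([-.5,0,.8660]); U=RZ.apply([.8660,0,.5]); Y=RZ.apply([0,1,0])
HINGE=C+.075*N+.117*U
def handle(t):
    f=np.pi/6-t
    return HINGE+RZ.apply(.16*np.array([-np.cos(f),0,-np.sin(f)])+.036*np.array([-np.sin(f),0,np.cos(f)]))
def clock(a,h): # point at wheel angle a (rad, anticlockwise from 12), h out
    return C+h*N+.065*(np.cos(a)*U+np.sin(a)*Y)
E
python3 - <<'E'
from h import *
h=handle(0); print(h,handle(1.15))
q=ori(.2,YAW); back=R.from_quat(q).apply([0,0,-1])
servo_line(h+.07*back,feed=.2,ori=q)
servo_line(h,feed=.08)
grip(0.0,25); print("w",current_grip_width(),current_gripper_force(),current_force())
for t in np.arange(.12,1.17,.115):
    servo_line(handle(t),feed=.12,ori=ori(.2-.2*t,YAW))
    print(round(t,2),np.round(current_force(),1),round(current_grip_width(),4))
print(current_clock())
E
```

```text
[0.57028692 0.08231831 0.15962691] [0.61831756 0.08111729 0.33141242]
w 0.03189795894423353 24.993959963321686 [-1.21191985 -1.55147647  1.28983873]
0.12 [-2.8 -1.7 -2.8] 0.0318
0.24 [-3.5 -2.1 -3.2] 0.032
0.35 [-4.3 -1.7 -1.6] 0.0317
0.46 [-5.4 -3.1  0.5] 0.0317
0.58 [-4.3 -2.6  2.5] 0.0321
0.7 [-4.8 -3.6  3.8] 0.0316
0.81 [-4.8 -3.2  5.5] 0.0322
0.92 [-5.2 -2.7  8.1] 0.0322
1.04 [-5.4 -3.6 10. ] 0.032
1.15 [-4.3 -4.4 10.2] 0.0317
10.6833
```

Run:
```python
from h import *
grip(.08); pause(.3)
p=np.array(current_tool_pos())
servo_line(p+[0,0,.09],feed=.2); servo_line(p+[-.2,0,.09],feed=.25)
q=ori(np.pi/6,YAW); a=clock(2.094,.17)
move_to([.43,a[1],.36],q)
servo_line(a,feed=.2)
grip(.05)
grab("wrist","w2"); grab("scene","s2")
for c in ("wrist","scene"):
  for n in ["wheel_center","home_post","guard_handle","four_oclock"]:
    print(c,n,[(np.round(r["position"],3).tolist(),round(r["p"],2)) for r in tip_of(c,n)[:2]])
print("exp",clock(2.094,.03),clock(-2.094,.03),handle(1.2),current_clock())
```

```text
wrist wheel_center [([0.662, 0.081, 0.083], 0.57)]
wrist home_post [([0.611, 0.13, 0.089], 0.92)]
wrist guard_handle []
wrist four_oclock [([0.615, 0.024, 0.097], 0.69)]
scene wheel_center [([0.665, 0.078, 0.085], 0.93), ([0.624, 0.075, 0.34], 0.24)]
scene home_post [([0.61, 0.132, 0.091], 0.92)]
scene guard_handle [([0.623, 0.078, 0.341], 0.68)]
scene four_oclock []
exp [0.6212952  0.13736492 0.09474112] [0.61848027 0.02479114 0.09474112] [0.62459678 0.08096028 0.3366824 ] 16.2917
```

View pics/w2.png

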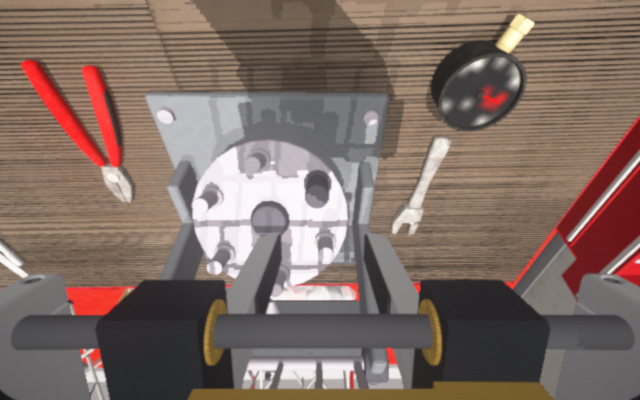

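View pics/s2.png

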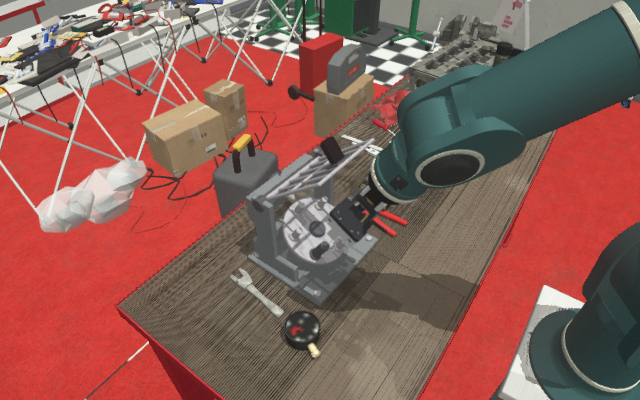

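Guard stands open (handle measured at z 0.341). The tall post is at px (317,188), measured angle ≈2.27 rad, which is a click at 2.094 plus a 0.17 offset. I'll pinch it and swing it anticlockwise to 4.19.

Run:
```python
from h import *
a0=2.26
servo_line(clock(a0,.16),feed=.15); servo_line(clock(a0,.042),feed=.08)
print(np.round(current_force(),1))
grip(0.0,25); print("w",current_grip_width(),current_gripper_force(),np.round(current_force(),1))
if .018<current_grip_width()<.026:
    for a in np.linspace(a0,4.189,13)[1:]:
        servo_line(clock(a,.042),feed=.08)
        print(round(a,2),np.round(current_force(),1),round(current_grip_width(),4))
print(current_clock())
```

```text
Traceback (most recent call last):
workcell.PlanningError: the arm cannot follow that straight line within its joint ranges
```

Run:
```python
from h import *
print(np.round(current_joints(),2),current_tool_pos())
for tilt in (.52,.4,.3,.2):
  for yw in (0,.4,-.4,np.pi):
    o=[]
    for a,h in [(2.26,.16),(2.26,.042),(2.7,.042),(3.14,.042),(3.7,.042),(4.19,.042)]:
        j=inverse_kinematics(clock(a,h),(R.from_quat(ori(tilt,YAW))*R.from_euler('z',yw)).as_quat()); o.append('-' if j is None else str(np.round(j,2)[[0,2,3,4,5,6]].tolist()))
    print(tilt,round(yw,2),o.count('-'),o[1],o[-1])
```

```text
[-0.74  0.12  0.35  2.18  0.44  0.4   0.77] [0.5481744  0.13273557 0.20249309]
0.52 0 0 [-0.35, -0.01, 2.12, 0.93, 0.24, 0.32] [0.19, -0.37, 2.14, 1.07, 0.24, 0.42]
0.52 0.4 0 [-0.35, -0.01, 2.12, 0.93, 0.24, -0.08] [0.19, -0.37, 2.14, 1.07, 0.24, 0.02]
0.52 -0.4 0 [-0.35, -0.01, 2.12, 0.93, 0.24, 0.72] [0.19, -0.37, 2.14, 1.07, 0.24, 0.82]
0.52 3.14 3 [-1.08, 0.89, 2.14, -1.11, 0.26, -0.93] [-0.72, 0.71, 2.16, -1.16, 0.23, -0.65]
0.4 0 0 [-0.56, 0.27, 2.04, 0.08, 0.32, 1.15] [-0.32, 0.23, 2.07, -0.11, 0.3, 1.53]
0.4 0.4 0 [-0.56, 0.27, 2.04, 0.08, 0.32, 0.75] [-0.31, 0.23, 2.07, -0.11, 0.3, 1.12]
0.4 -0.4 0 [-0.56, 0.27, 2.04, 0.08, 0.32, 1.54] [-0.22, 0.12, 2.06, 0.04, 0.3, 1.79]
0.4 3.14 0 [-1.15, 1.08, 2.06, -1.08, 0.54, -1.0] [-0.95, 1.08, 2.08, -1.17, 0.57, -0.71]
0.3 0 0 [-0.58, 0.32, 1.97, -0.1, 0.46, 1.33] [-0.34, 0.27, 1.99, -0.17, 0.45, 1.58]
0.3 0.4 0 [-0.56, 0.31, 1.97, -0.08, 0.46, 0.91] [-0.4, 0.35, 1.99, -0.24, 0.46, 1.25]
0.3 -0.4 0 [-0.48, 0.21, 1.96, 0.02, 0.46, 1.62] [-0.23, 0.14, 1.99, -0.04, 0.45, 1.87]
0.3 3.14 0 [-1.11, 1.08, 1.98, -0.96, 0.67, -1.1] [-0.92, 1.08, 2.01, -1.01, 0.69, -0.85]
0.2 0 0 [-0.56, 0.34, 1.89, -0.17, 0.6, 1.4] [-0.33, 0.28, 1.91, -0.17, 0.6, 1.59]
0.2 0.4 0 [-0.58, 0.36, 1.89, -0.19, 0.61, 1.02] [-0.41, 0.39, 1.92, -0.27, 0.6, 1.27]
0.2 -0.4 0 [-0.43, 0.18, 1.89, -0.03, 0.6, 1.69] [-0.23, 0.16, 1.91, -0.08, 0.59, 1.91]
0.2 3.14 0 [-1.07, 1.08, 1.91, -0.9, 0.81, -1.15] [-0.89, 1.08, 1.93, -0.92, 0.82, -0.94]
```

Run:
```python
from h import *
a0=2.26; q=ori(.43,YAW); b=R.from_quat(q).apply([0,0,-1])
move_to(clock(a0,.042)+.12*b,q); print(np.round(current_joints(),2))
servo_line(clock(a0,.042),feed=.08)
print(np.round(current_force(),1),np.round(current_joints(),2))
grip(0.0,25); print("w",current_grip_width(),current_gripper_force(),np.round(current_force(),1))
if .018<current_grip_width()<.026:
    for a in np.linspace(a0,4.189,13)[1:]:
        servo_line(clock(a,.042),feed=.08)
        print(round(a,2),np.round(current_force(),1),round(current_grip_width(),4))
print(current_clock())
```

```text
[-0.65  0.15  0.3   2.09  0.23  0.52  1.  ]
[-0.7  1.1  0.2] [-0.56  0.41  0.26  2.06  0.16  0.28  1.06]
w 0.021517435141075538 24.999609121587127 [0.1 5.2 0.2]
2.42 [-1.4 15.2 -1.8] 0.0215
2.58 [-14.4  14.6  -1.1] 0.0212
2.74 [-19.2   4.4   1.6] 0.021
2.9 [-13.6  -3.1   2.6] 0.0217
3.06 [-5.8 -1.1  3.5] 0.0215
3.22 [-6.   8.5  0.7] 0.0216
3.39 [-7.2  7.3  1.4] 0.0213
3.55 [-5.9  6.4  1.9] 0.0212
3.71 [-5.4 -0.9  3.8] 0.021
3.87 [-4.   1.8  2.2] 0.0215
4.03 [ 1.  -4.2  5.4] 0.0212
4.19 [-1.1 -4.9  4.2] 0.0213
22.4917
```

Grip held throughout. Now I'll release, retract and check.

Run:
```python
from h import *
grip(.045); pause(.3)
b=R.from_quat(current_ee_rot()).apply([0,0,-1]); p=np.array(current_tool_pos())
servo_line(p+.13*b,feed=.12); servo_line(p+.13*b+[-.1,0,.05],feed=.2)
grab("wrist","w3"); grab("scene","s3")
for c in ("wrist","scene"):
  for n in ["wheel_center","home_post","guard_handle","four_oclock","pressure_gauge","pliers_red","adjustable_wrench"]:
    print(c,n,[(np.round(r["position"],3).tolist(),round(r["p"],2)) for r in tip_of(c,n)[:2]])
print("exp",clock(-2.094,.03),np.round(current_force(),1),current_clock())
```

```text
wrist wheel_center [([0.662, 0.081, 0.085], 0.84)]
wrist home_post [([0.613, 0.026, 0.093], 0.79), ([0.728, 0.078, 0.146], 0.32)]
wrist guard_handle []
wrist four_oclock [([0.617, 0.026, 0.095], 0.82)]
wrist pressure_gauge [([0.535, 0.291, 0.002], 0.87)]
wrist pliers_red [([0.612, -0.119, -0.005], 0.69)]
wrist adjustable_wrench [([0.698, 0.263, -0.001], 0.88)]
scene wheel_center [([0.665, 0.08, 0.087], 0.61), ([0.616, 0.021, 0.096], 0.56)]
scene home_post [([0.616, 0.024, 0.093], 0.66), ([0.611, 0.029, 0.097], 0.27)]
scene guard_handle [([0.624, 0.077, 0.342], 0.69)]
scene four_oclock [([0.612, 0.027, 0.094], 0.6)]
scene pressure_gauge [([0.538, 0.292, 0.001], 0.9)]
scene pliers_red [([0.613, -0.118, -0.005], 0.64), ([0.698, 0.263, -0.004], 0.4)]
scene adjustable_wrench [([0.696, 0.264, -0.002], 0.72), ([0.615, 0.027, 0.095], 0.6)]
exp [0.61848027 0.02479114 0.09474112] [ 1.  -0.1 -1.2] 26.1083
```

View pics/w3.png

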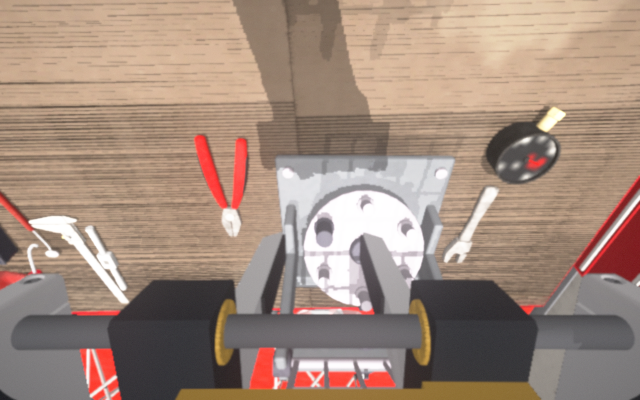

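The tall post is at px (323,230), on the four o'clock position within 4 mm. The guard is open (handle z 0.342), the bystanders haven't moved and the robot is clear.

```bash
python3 -c "
from workcell import *
print(job_done())"
```

```text
the job is handed in; nothing more can be done
None
```

I handed the job in at about 26 s on the robot's clock: the guard stands open by itself, the tall post measures within about 4 mm of four o'clock, and the gauge, pliers and wrench are where they started; the judge's result was not shown.

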